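# Swap the slide case on the microscope table's dock

## Task

Make room on the little plywood dock and load it: first push the empty carton off the deck's open end so that it drops into the tub standing below, then push the wooden slide case from the table up the ramp until its back edge drops behind the lip and it sits flat and wholly on the deck. Slide both, do not lift them, and leave the mug, the tumbler and the glass dish where they stand.

Things in the scene. Friction and masses are not known exactly. Their poses are not given: they have to be found in the camera images.
- dock: Fixed plywood dock, 345 x 184 mm: a ramp, a lip, then a level deck. Its x runs up the ramp and along the deck to the open end, y sideways, z up. Origin: on the table, mid-width, below the lip's upright face. Channel 160 mm wide between 12 mm thick side rails, which stand 12 mm above the ramp and 16 mm above the deck; no rail or stop at the ramp's foot or the deck's end
- dock_foot (a point): middle of the ramp's foot, on the table, at dock x = -195 mm; axes as the dock's. From here the ramp rises straight (about 19 degrees) to 65 mm high at dock x = -10 mm, then is level to the lip at x = 0
- dock_lip (a point): middle of the lip's top edge, 65 mm high, at dock x = 0; here the surface steps straight down 9 mm to the deck; axes as the dock's
- dock_edge (a point): middle of the deck's open end, on the deck surface, 56 mm high, at dock x = +150 mm (the deck runs from x = 0 to here); axes as the dock's
- carton: Empty cardboard carton with a paper label, loose, closed and rigid, 80 mm along its x, 96 mm along its y, 36 mm high, about 90 g. Starts on the deck, its x within about 15 degrees of the dock's x. Origin: centre of its underside
- carton_mid (a point): centre of the carton, 18 mm above its underside
- tub: Open grey plastic tub, loose, 190 mm along its x, 200 mm along its y, 50 mm high, walls and floor 4 mm, about 0.7 kg. Stands on the table just past the deck's open end, its rim 6 mm lower than the deck. Origin: centre of its underside; x away from the dock, z up
- case: Dark wooden microscope-slide case, loose, closed and rigid, 100 by 100 mm and 46 mm high, about 0.4 kg; a brass clasp in the middle of its +x face and two brass hinges on its -x face. Starts on the table just in front of the ramp's foot, its x within about 12 degrees of the dock's x (clasp towards the ramp). Origin: centre of its underside
- case_mid (a point): centre of the case, 23 mm above its underside
- mug: White mug, loose bystander, 80 mm wide, 92 mm high, handle at its +y. Origin: centre of its underside
- tumbler: Clear glass tumbler, loose bystander, 72 mm wide at the rim, 120 mm high. Origin: centre of its underside
- dish: Shallow glass dish, loose bystander, 90 mm wide, 16 mm high. Origin: centre of its underside. (The only other obstacle is a fixed microscope 0.4 m tall, standing well to the right of the work, beyond y = -0.52 m)
Not all that is in view belongs to the job. Leave any blue or green look-alike of the carton alone.

How it is judged (in metres and radians):
On the way, in this order (a step that is already met when the one before it is completed fails the run):
1. the carton lies in the tub (x of carton_mid in the frame of tub between -0.092 and 0.092 m and y of carton_mid in the frame of tub between -0.097 and 0.097 m and z of carton_mid in the frame of tub between 0 and 0.056 m and contact force between carton and dock below 0.1 N and linear speed of carton below 0.03 m/s), for 0.2 s.
2. the case sits flat on the deck, behind the lip (x of case in the frame of dock between 0.045 and 0.108 m and y of case in the frame of dock between -0.04 and 0.04 m and z of case in the frame of dock between 0.05 and 0.0605 m and angle between case's own z axis and vertical below 0.06 rad and linear speed of case below 0.02 m/s), for 0.2 s.
At the end, for the whole second after the job is handed in: Carton at rest in the upright tub, flat or on end, not leaning on the dock (its centre between the walls, at most 6 mm above the rim). Case at rest flat on the deck (within 0.06 rad), back edge past the lip, front at most 8 mm past the open end (all of step 1 and all of step 2 and angle between tub's own z axis and vertical below 0.1 rad); the robot touches nothing.
It fails at once if the mug, the tumbler or the dish is moved by more than 30 mm (distance of any of mug, tumbler, dish from where it was at the start of the episode above 0.03 m).
It fails at once if the carton is lifted (its centre more than 110 mm above the table) (height (world z) of carton_mid above 0.11 m).
It fails at once if the case is lifted (its centre more than 130 mm above the table) (height (world z) of case_mid above 0.13 m).
It also fails if it takes over 56 s, if anything falls off the work surface, if the arm or the gripper's body presses on something with over 40 N, if the wrist force passes 120 N, or if a joint passes its speed limit or range.

## Robot

A 6-joint arm with a two-finger parallel gripper is mounted at the origin on the work surface. World frame = base frame: x ahead of the robot, y to its left, z up, the work surface at z = 0. Lengths are in m, angles in degrees, forces in N, time in s.
With the tool pointing down it reaches from about 0.375 to 0.9 m from the base axis. Payload 3.1 kg.
Tool frame: the origin (TCP) lies midway between the tips of the shut fingers; the grasp point (between the pads) lies 19 mm behind it; z points along the fingers, y is the line along which they close (so a half turn about z gives the same grasp; the last joint's range is limited). The gripper opens to 87 mm and grips with 3 to 60 N. Pads are 19 mm wide; open, the fingers measure 117 mm over their backs; the gripper's body (75 mm by 190 mm) begins 51 mm behind the grasp point.
Start: joints at [53.543, 30.224, 82.088, -0, 67.689, -10.227], TCP at [0.276, 0.561, 0.223] pointing down, gripper open.
Joint ranges: [-176.69, 176.69], [-43.24, 126.21], [12.49, 139.97], [-82, 262], [0, 151.66], [-163.58, 163.58]. Speed limits (degrees/s): [159.86, 159.86, 180, 180, 180, 180].

## Interface

Orientations are given as a 3x3 rotation matrix whose columns are the frame's x, y, z axes.
In Python, from rig import read_state, capture, camera_info, hand_in gives the robot as it stands.
- The arm moves only by the tool drive_tool, never from a script. Its argument "motion" is a list of rows, each a list of 2 entries, a list of its own where there are three numbers: the shift along the tool's x, y, z in mm, then the turn, a rotation vector about the tool's x, y, z in rad. A call has 1 to 5 rows; each row shifts and turns the commanded pose from where the row before left it, along the tool's axes as they then stand; what a row does not reach is not made up. A row lasts 1/10 s, in which the tool goes at most 50 mm and 8.59 degrees, less where a joint would pass 70% of its speed; a pose out of reach is approached as far as the arm can. A call is refused whole if a number of a shift passes 50 or a number of a turn 0.15, either way. A call with a gripper value outside its range is refused whole. "gripper" is the opening, from 0 (shut) to 1 (fully open), set as the call begins (left out, the last holds). The fingers move at their own pace and stop on an object; the grip force is fixed at half the most. Time passes only in rows, so rows that do not move let the fingers close. It gives the time, the measured TCP pose, the force, the opening and the grip force at its end, in the units of the state.
- read_state(): the state, without advancing time (a new reading comes with each control period).
- capture(name): name is "side" or "top" or "wrist"; returns the picture (480x640x3 uint8, red, green, blue); there is no depth.
- camera_info(name): a dict with "fovy" (degrees; the focal length in pixels is half the picture's height over the tangent of half this angle, whatever the lens; pixels are square), "cx", "cy" (the principal point, pixels), "xyz" and "orientation" of the camera in the world; the wrist camera has in their place "T_tool_cam" (4x4, takes a point from camera to tool coordinates, whose origin is the TCP and whose axes are the flange's). Camera axes: x right, y down, z forward; pixel columns grow to the right and rows downward; lengths in m; the calibration is good to about 2 mm. A picture is of the moment at which its call begins: read the wrist's pose just before it. camera_info takes no time and is no camera call.
- hand_in(): hands the job in; it is judged then, once.
The state is a dict: "time_s": time; "joint_positions": joint angles; "qvel": joint speeds; "tau": joint torques, N m; "position": TCP position; "tcp_rot": TCP orientation; "force": force on the tool from outside, world axes, zero at the start; "moment": the same for the moment, N m; "opening": opening from 0.0 (shut) to 1.0 (fully open); "grasp_force": force on a finger pad.
Only numpy, scipy, OpenCV 4.12 (cv2) and the standard library are available. Lean on these libraries where they do the work, as an engineer would, in place of code of your own. Each camera call takes 0.05 s, during which the arm holds its last target. There are 200 camera calls.

## Working session

There is one attempt and no reset: what is moved stays moved. The work goes in short steps, Python scripts to look and compute and a tool call to move; the robot and the scene stay as the last step left them, time stands still between calls to the robot, and variables do not carry over. Pictures are saved under pics/ and viewed, at most 10 in all, crops included, and the job is handed in when it is done.

Besides the shell and the picture viewer there is one more tool, called after ">>>" as a command line: name --argument value ..., lists and objects as JSON in quotes. drive_tool: Moves the arm, as the interface text tells. Its arguments: {"type":"object","properties":{"motion":{"type":"array","items":{"type":"array"}},"gripper":{"type":"number"}},"required":["motion"]}

```bash
mkdir -p pics; ls
python3 - <<'E'
from rig import *
import cv2
s=read_state();print(s)
for n in("top","side","wrist"):
    im=capture(n);cv2.imwrite(f"pics/{n}0.png",im[:,:,::-1]);print(n,camera_info(n))
E
```

```text
pics
{'time_s': 0.0, 'joint_positions': array([ 5.35444983e+01,  3.02796418e+01,  8.21563074e+01, -8.45627073e-04,
        6.76887233e+01, -1.02265620e+01]), 'qvel': array([ 0.13168225, -0.05995784,  0.03171528,  0.03776985, -0.02676687,
        0.00044169]), 'tau': array([ 1.13240232e-03, -4.40042388e+01, -1.76593745e+01,  6.33267383e-02,
        5.83575584e-02, -1.74207762e-04]), 'position': array([0.27575297, 0.56006398, 0.22156482]), 'tcp_rot': array([[-8.97037498e-01,  4.41952582e-01, -1.28196021e-03],
       [ 4.41954284e-01,  8.97035852e-01, -1.75826566e-03],
       [ 3.72894220e-04, -2.14379803e-03, -9.99997633e-01]]), 'force': array([-0.23392154,  0.43168665,  1.15134957]), 'moment': array([-0.01817997, -0.01861429,  0.06851405]), 'grasp_force': 0.0, 'opening': 1.003682753950105}
top {'fovy': 44.501052632618034, 'cx': 314.4573255813369, 'cy': 238.4882199512533, 'xyz': array([0.2750412 , 0.04383104, 1.42136947]), 'orientation': array([[ 0.03062475, -0.9785631 ,  0.20365754],
       [-0.99952355, -0.03076636,  0.00247146],
       [ 0.00384733, -0.20363619, -0.97903907]])}
side {'fovy': 53.74459034171524, 'cx': 317.00835264492673, 'cy': 246.07771625769956, 'xyz': array([ 0.15665004, -0.44641745,  0.80316454]), 'orientation': array([[ 0.77108215, -0.49567149,  0.39967749],
       [-0.63659306, -0.58683526,  0.50037352],
       [-0.01347605, -0.640261  , -0.76803922]])}
wrist {'fovy': 67.8241039055316, 'cx': 318.30509680006327, 'cy': 245.919961293628, 'T_tool_cam': array([[-5.65691267e-04, -9.68745276e-01, -2.48056990e-01,
         6.71389018e-02],
       [ 9.99998735e-01, -1.79235649e-04, -1.58051125e-03,
         1.42785750e-03],
       [ 1.48665215e-03, -2.48057570e-01,  9.68744152e-01,
        -1.62145894e-01],
       [ 0.00000000e+00,  0.00000000e+00,  0.00000000e+00,
         1.00000000e+00]])}
```

View pics/top0.png

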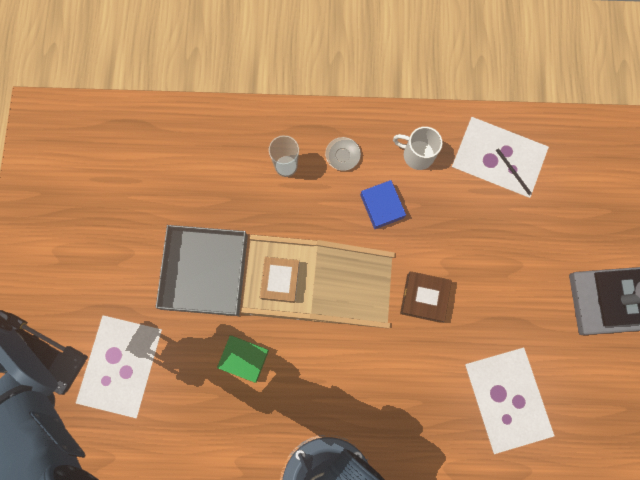

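View pics/side0.png

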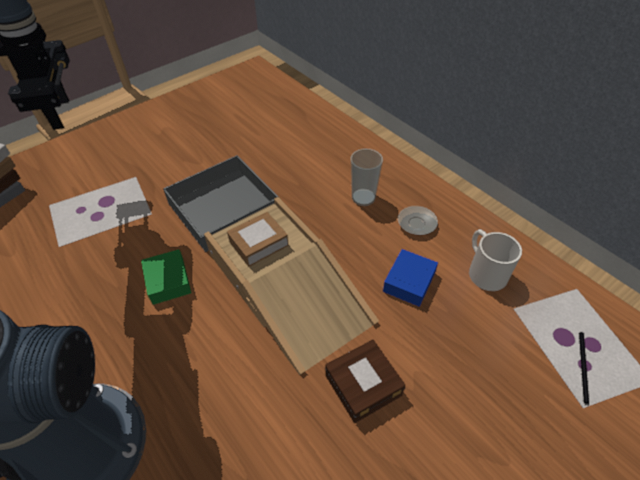

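The top view shows the brown carton on the deck at (280,279). The blue box at (384,204) and the green box at (244,359) are look-alikes. The dark case is at (427,297), right of the ramp foot (~391,288), and the tub is at (202,270). I choose the brown box with the white label and the dark one with brass fittings, and will check both in a crop.

Run:
```python
import cv2
im=cv2.imread("pics/top0.png")[215:335,150:465]
cv2.imwrite("pics/crop0.png",cv2.resize(im,None,fx=2.5,fy=2.5,interpolation=cv2.INTER_CUBIC))
```

```text
(no output)
```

View pics/crop0.png

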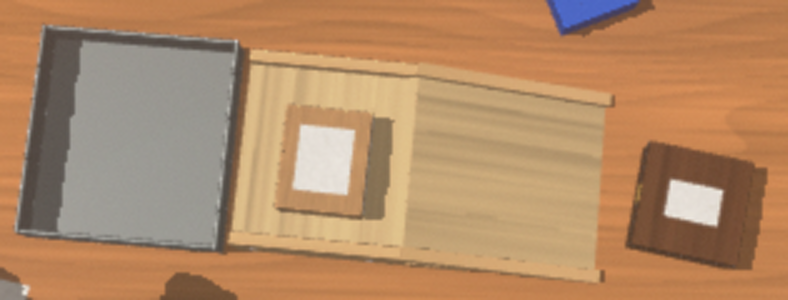

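The crop confirms the carton (brown, white label, top centre ≈(324,160) crop) and the case (dark, clasp to the left at (640,192), top centre ≈(692,204) crop).

```bash
cat > h.py <<'E'
import numpy as np
from rig import *
def ray(n,u,v,z):
    c=camera_info(n);f=240/np.tan(np.radians(c["fovy"]/2))
    d=c["orientation"]@np.array([(u-c["cx"])/f,(v-c["cy"])/f,1]);o=np.array(c["xyz"])
    return (o+d*(z-o[2])/d[2])
E
python3 - <<'E'
from h import *
np.set_printoptions(precision=4,suppress=True)
P=lambda pts,z:np.array([ray("top",150+x/2.5,215+y/2.5,z)[:2] for x,y in pts])
for n,pts,z in [("foot",[(606,103),(596,268)],0),("lip",[(416,78),(402,247)],.065),("edge",[(247,62),(230,233)],.056),
 ("carton",[(287,104),(371,111),(363,216),(277,209)],.092),("case",[(648,142),(754,163),(738,268),(628,247)],.046),("caselabel",[(671,179),(722,186),(715,227),(664,219)],.046),
 ("tub",[(46,27),(238,41),(222,250),(18,234)],.05)]:
    p=P(pts,z);print(n,p.tolist(),"c",p.mean(0),"d01",np.linalg.norm(p[1]-p[0]), np.degrees(np.arctan2(*(p[0]-p[1])[::-1])))
for n,u,v,z in[("mug",422,142,.092),("tumb",285,150,.12),("dish",343,154,.016)]:print(n,ray("top",u,v,z))
E
```

```text
foot [[0.5322435384622459, -0.14564269661066553], [0.37078854138244977, -0.13659836228824693]] c [ 0.4515 -0.1411] d01 0.1617081199735272 -3.2062257390110456
lip [[0.5387906827854267, 0.04211358737345174], [0.3800697971739037, 0.05024472450530829]] c [0.4594 0.0462] d01 0.15892902478893917 -2.932650755214471
edge [[0.5509807197364456, 0.2030531077887143], [0.3887455067682843, 0.2101605226491315]] c [0.4699 0.2066] d01 0.16239082385659212 -2.508485327355276
carton [[0.5054733699464169, 0.15999736251970692], [0.5013670109327535, 0.08255586787564892], [0.4047998369848287, 0.08630661294779626], [0.40871748629508786, 0.1644314792105487]] c [0.4551 0.1233] d01 0.07755028869743012 86.9647163343348
case [[0.4876512322532234, -0.17943309513223638], [0.470737866403163, -0.27955081114523256], [0.3717731234454104, -0.26297409008786243], [0.38806492888473504, -0.16053556191034715]] c [ 0.4296 -0.2206] d01 0.10153629402355072 80.41128256921859
caselabel [[0.4531060624401067, -0.20103347418553494], [0.4479764862368546, -0.24903330145560254], [0.4092236251020102, -0.24199333402929923], [0.41522793262980495, -0.19426574719617762]] c [ 0.4314 -0.2216] d01 0.048273139218216334 83.9001481414848
tub [[0.5803520503274318, 0.39805961382293487], [0.5724177184724121, 0.21345415271528345], [0.37328553860668845, 0.217441777692987], [0.3822107083312524, 0.4080231073124774]] c [0.4771 0.3092] d01 0.1847758909943453 87.53894543753796
mug [ 0.7959 -0.2034  0.092 ]
tumb [0.7549 0.1225 0.12  ]
dish [ 0.7873 -0.0179  0.016 ]
```

```bash
cat >> h.py <<'E'
from scipy.spatial.transform import Rotation as R
DO=np.array([.4617,.0530]);DH=np.radians(86.97);d=np.array([np.cos(DH),np.sin(DH)]);nn=np.array([-d[1],d[0]])
def w(x,y): return DO+x*d+y*nn
def todock(p): q=np.array(p[:2])-DO;return np.array([q@d,q@nn])
def Rt(yaw): # tool x at heading yaw (deg, world), z down
    a=np.radians(yaw);x=np.array([np.cos(a),np.sin(a),0]);z=np.array([0,0,-1]);return np.c_[x,np.cross(z,x),z]
def plan(p,yaw,n,pose=None):
    s=read_state();P,M=pose or (s["position"],s["tcp_rot"]);T=Rt(yaw)
    rv=R.from_matrix(M.T@T).as_rotvec();print("rotvec",rv.round(3),"dist",np.linalg.norm(p-P))
    for i in range(n):
        sh=M.T@((p-P)/(n-i));st=R.from_matrix(M.T@T).as_rotvec();a=np.linalg.norm(st);st=st*min(1,.149/a) if a>1e-6 else st
        print([sh.mul if 0 else [round(v*1000) for v in sh],[round(v,3) for v in st]],end=",");P=P+M@(np.round(sh,3));M=M@R.from_rotvec(st).as_matrix()
    print()
E
python3 - <<'E'
from h import *
plan(np.r_[w(-.02,.010),.17],86.97,13)
E
```

```text
rotvec [-2.000e-03  1.000e-03  1.166e+00] dist 0.5572917214542058
[[-30, -30, 4], [np.float64(-0.0), np.float64(0.0), np.float64(0.149)]],[[-34, -26, 4], [np.float64(-0.0), np.float64(0.0), np.float64(0.149)]],[[-38, -20, 4], [np.float64(-0.0), np.float64(0.0), np.float64(0.149)]],[[-40, -14, 4], [np.float64(-0.0), np.float64(0.0), np.float64(0.149)]],[[-42, -8, 4], [np.float64(-0.0), np.float64(0.0), np.float64(0.149)]],[[-43, -2, 4], [np.float64(-0.0), np.float64(0.0), np.float64(0.149)]],[[-42, 4, 4], [np.float64(-0.0), np.float64(0.0), np.float64(0.149)]],[[-41, 10, 4], [np.float64(-0.0), np.float64(0.0), np.float64(0.123)]],[[-40, 16, 4], [np.float64(-0.0), np.float64(-0.0), np.float64(0.0)]],[[-40, 15, 4], [np.float64(0.0), np.float64(0.0), np.float64(-0.0)]],[[-40, 16, 4], [np.float64(0.0), np.float64(0.0), np.float64(-0.0)]],[[-40, 15, 4], [np.float64(0.0), np.float64(0.0), np.float64(-0.0)]],[[-40, 16, 4], [np.float64(0.0), np.float64(0.0), np.float64(-0.0)]],
```

>>> drive_tool --motion '[[[-30, -30, 4], [0, 0, 0.149]], [[-34, -26, 4], [0, 0, 0.149]], [[-38, -20, 4], [0, 0, 0.149]], [[-40, -14, 4], [0, 0, 0.149]], [[-42, -8, 4], [0, 0, 0.149]]]' --gripper 0.5

```text
time_s: 0.65
position: [0.3445, 0.357, 0.2023]
tcp_rot: [[-0.355, 0.935, 0.0], [0.935, 0.355, -0.0], [-0.0, -0.0, -1.0]]
force: [-0.0, -0.3, -0.4]
opening: 0.631
grasp_force: 0.0
```

>>> drive_tool --motion '[[[-43, -2, 4], [0, 0, 0.149]], [[-42, 4, 4], [0, 0, 0.149]], [[-41, 10, 4], [0, 0, 0.123]], [[-40, 16, 4], [0, 0, 0]], [[-40, 15, 4], [0, 0, 0]]]'

```text
time_s: 1.15
position: [0.411, 0.1542, 0.1825]
tcp_rot: [[0.053, 0.999, 0.0], [0.999, -0.053, 0.0], [0.0, 0.0, -1.0]]
force: [0.8, 0.0, -0.5]
opening: 0.502
grasp_force: 0.0
```

>>> drive_tool --motion '[[[-40, 16, 4], [0, 0, 0]], [[-40, 15, 4], [0, 0, 0]], [[-40, 16, 4], [0, 0, 0]], [[0, 0, 0], [0, 0, 0]]]'

```text
time_s: 1.55
position: [0.4541, 0.0289, 0.1704]
tcp_rot: [[0.059, 0.998, 0.003], [0.998, -0.059, -0.002], [-0.002, 0.003, -1.0]]
force: [-0.5, 0.9, -0.2]
opening: 0.499
grasp_force: 0.0
```

Run:
```python
from h import *
import cv2
s=read_state();print(s["position"],todock(s["position"]))
cv2.imwrite("pics/w1.png",capture("wrist")[:,:,::-1])
```

```text
[0.4541083  0.02891516 0.17039255] [-0.02445246  0.00630799]
```

View pics/w1.png

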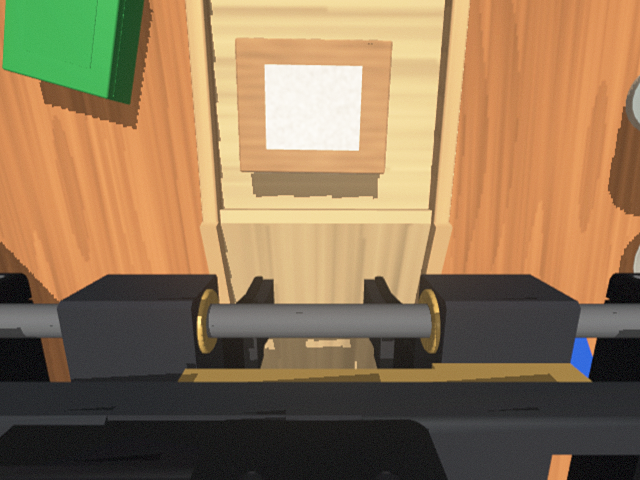

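The wrist view looks along the dock. The lip edge is at v≈210 (u 221–432), the carton top has corners (236,38),(391,41),(384,173),(241,170), and the fingers are behind the lip.

```bash
cat >> h.py <<'E'
def wray(u,v,z,pose=None):
    s=read_state();P,M=pose or (s["position"],s["tcp_rot"]);c=camera_info("wrist");T=c["T_tool_cam"];f=240/np.tan(np.radians(c["fovy"]/2))
    D=M@T[:3,:3]@np.array([(u-c["cx"])/f,(v-c["cy"])/f,1]);o=P+M@T[:3,3];return o+D*(z-o[2])/D[2]
E
python3 - <<'E'
from h import *
np.set_printoptions(precision=4,suppress=True)
for n,u,v,z in[("lipL",221,211,.065),("lipR",432,209,.065),("c1",236,38,.092),("c2",391,41,.092),("c3",384,173,.092),("c4",241,170,.092)]:
    p=wray(u,v,z);print(n,p,todock(p))
plan(np.r_[w(-.0,.010),.07],86.97,2)
E
```

```text
lipL [0.3813 0.0623 0.065 ] [0.0051 0.0808]
lipR [0.5402 0.0545 0.065 ] [ 0.0057 -0.0783]
c1 [0.4113 0.1703 0.092 ] [0.1145 0.0565]
c2 [0.5049 0.1632 0.092 ] [ 0.1123 -0.0373]
c3 [0.4996 0.0849 0.092 ] [ 0.0339 -0.0362]
c4 [0.4055 0.0924 0.092 ] [0.0364 0.0582]
rotvec [ 0.     0.    -0.005] dist 0.10277215094891573
[[11, -1, 50], [np.float64(0.0), np.float64(0.0), np.float64(-0.005)]],[[11, -1, 50], [np.float64(-0.0), np.float64(-0.0), np.float64(0.0)]],
```

>>> drive_tool --motion '[[[8, -2, 34], [0, 0, 0]], [[8, -2, 34], [0, 0, 0]], [[7, 0, 29], [0, 0, 0]], [[0, 0, 0], [0, 0, 0]]]'

```text
time_s: 2.0
position: [0.4449, 0.0586, 0.071]
tcp_rot: [[0.051, 0.999, -0.009], [0.999, -0.051, 0.001], [0.001, -0.009, -1.0]]
force: [-0.0, -0.1, -0.2]
opening: 0.5
grasp_force: 0.0
```

>>> drive_tool --motion '[[[12, 0, 0], [0, 0, 0]], [[12, 0, 0], [0, 0, 0]], [[12, 0, 0], [0, 0, 0]], [[14, 0, 0], [0, 0, 0]], [[14, 0, 0], [0, 0, 0]]]'

```text
time_s: 2.5
position: [0.4526, 0.122, 0.075]
tcp_rot: [[0.052, 0.999, 0.003], [0.999, -0.052, -0.0], [0.0, 0.003, -1.0]]
force: [-0.7, -1.3, 0.6]
opening: 0.504
grasp_force: 0.3
```

>>> drive_tool --motion '[[[15, 0, 0], [0, 0, 0]], [[15, 0, 1], [0, 0, 0]], [[15, 0, 1], [0, 0, 0]], [[15, 0, 0], [0, 0, 0]], [[15, 0, 0], [0, 0, 0]]]'

```text
time_s: 3.0
position: [0.4562, 0.1973, 0.0729]
tcp_rot: [[0.052, 0.999, 0.002], [0.999, -0.052, 0.001], [0.001, 0.002, -1.0]]
force: [0.7, -0.2, -0.7]
opening: 0.499
grasp_force: 0.0
```

>>> drive_tool --motion '[[[12, 0, 0], [0, 0, 0]], [[12, 0, 0], [0, 0, 0]], [[0, 0, 0], [0, 0, 0]], [[0, 0, 0], [0, 0, 0]]]'

```text
time_s: 3.4
position: [0.4569, 0.2197, 0.0717]
tcp_rot: [[0.052, 0.999, 0.0], [0.999, -0.052, -0.0], [-0.0, 0.0, -1.0]]
force: [0.2, -0.0, 0.3]
opening: 0.503
grasp_force: 0.0
```

Run:
```python
from h import *
import cv2
s=read_state();print(s["position"],todock(s["position"]))
im=capture("wrist");t=capture("top")
cv2.imwrite("pics/w2.png",np.hstack([cv2.resize(im,(400,300)),cv2.resize(t[200:350,120:320],(400,300))])[:,:,::-1])
```

```text
[0.45692524 0.21968541 0.07174318] [0.1662     0.01357888]
```

View pics/w2.png

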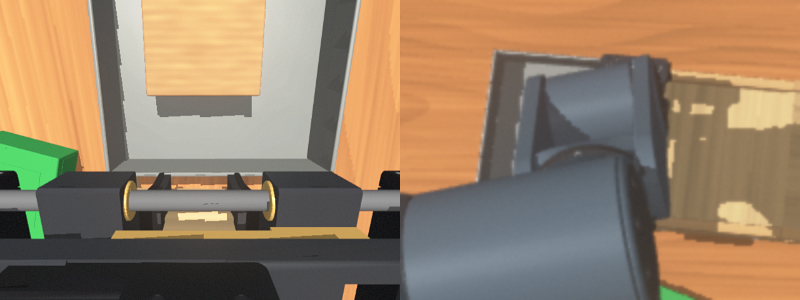

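The carton is in the tub (wrist view, clear of the dock, label not visible, so probably rolled over). I'll retreat and go behind the case, then look from the top.

>>> drive_tool --motion '[[[0, 0, -40], [0, 0, 0]], [[-20, 0, -40], [0, 0, 0]], [[-50, 0, 0], [0, 0, 0]], [[-50, 0, 0], [0, 0, 0]], [[-50, 0, 0], [0, 0, 0]]]'

```text
time_s: 4.0
position: [0.4477, 0.0478, 0.152]
tcp_rot: [[0.053, 0.999, 0.001], [0.999, -0.053, -0.0], [-0.0, 0.001, -1.0]]
force: [1.0, 0.1, 0.1]
opening: 0.502
grasp_force: 0.0
```

>>> drive_tool --motion '[[[-50, 0, 0], [0, 0, 0]], [[-50, 0, 0], [0, 0, 0]], [[-50, 0, 0], [0, 0, 0]], [[-50, 0, 0], [0, 0, 0]], [[-50, 0, 0], [0, 0, 0]]]'

```text
time_s: 4.5
position: [0.4336, -0.2024, 0.1515]
tcp_rot: [[0.055, 0.998, -0.0], [0.998, -0.055, 0.0], [0.0, -0.0, -1.0]]
force: [1.1, -0.1, -0.2]
opening: 0.496
grasp_force: 0.0
```

>>> drive_tool --motion '[[[-50, 0, 0], [0, 0, 0]], [[-50, 0, 0], [0, 0, 0]], [[0, 0, 0], [0, 0, 0]]]'

```text
time_s: 4.8
position: [0.4299, -0.3081, 0.152]
tcp_rot: [[0.06, 0.998, 0.004], [0.998, -0.06, -0.006], [-0.006, 0.004, -1.0]]
force: [0.2, -0.3, -0.4]
opening: 0.501
grasp_force: 0.0
```

```bash
sed -i 's/DO=np.array(\[.4617,.0530\])/DO=np.array([.4620,.0575])/' h.py
python3 - <<'E'
from h import *
import cv2
s=read_state();print(s["position"],todock(s["position"]))
im=capture("wrist");t=capture("top")
cv2.imwrite("pics/w3.png",np.hstack([cv2.resize(im,(400,300)),cv2.resize(t[200:350,120:320],(400,300))])[:,:,::-1])
E
```

```text
[ 0.42990039 -0.30812485  0.15198825] [-0.36681045  0.01272823]
```

View pics/w3.png

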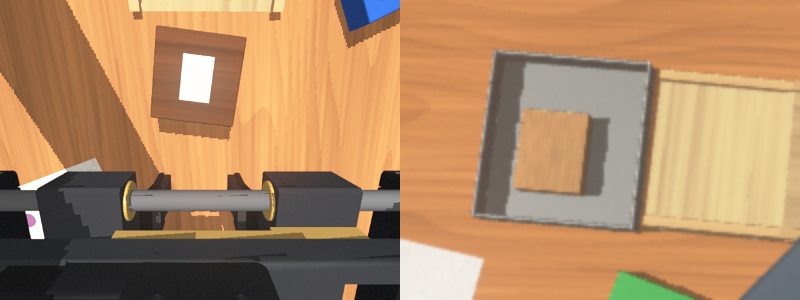

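The carton lies flat in the tub (right view). In the wrist view the case top has corners ×1.6 = (253,42),(392,61),(378,202),(242,184), and the ramp foot rails are at about (227,19) and (434,19).

Run:
```python
from h import *
for u,v,z in[(253,42,.046),(392,61,.046),(378,202,.046),(242,184,.046),(227,16,.012),(434,16,.012)]:print((todock(wray(u,v,z))*1000).round(1))
```

```text
[-217.7   57.5]
[-229.9  -36.8]
[-326.1  -30.8]
[-312.3   70.4]
[-190.7   81.7]
[-191.5  -73.1]
```

>>> drive_tool --motion '[[[0, 0, 45], [0, 0, 0]], [[0, 0, 45], [0, 0, 0]], [[0, 0, 41], [0, 0, 0.006]], [[8, 0, 0], [0, 0, 0]], [[12, 0, 0], [0, 0, 0]]]'

```text
time_s: 5.4
position: [0.4305, -0.2785, 0.0205]
tcp_rot: [[0.059, 0.998, -0.001], [0.998, -0.059, 0.001], [0.001, -0.001, -1.0]]
force: [0.2, -1.6, 0.7]
opening: 0.5
grasp_force: 0.7
```

>>> drive_tool --motion '[[[12, 0, 0], [0, 0, 0]], [[12, 0, 0], [0, 0, 0]], [[12, 1, 0], [0, 0, 0]], [[12, 1, 0], [0, 0, 0]], [[12, 1, 0], [0, 0, 0]]]'

```text
time_s: 5.9
position: [0.4392, -0.2212, 0.0226]
tcp_rot: [[0.058, 0.998, 0.005], [0.998, -0.058, -0.005], [-0.005, 0.005, -1.0]]
force: [0.3, -5.7, 1.3]
opening: 0.5
grasp_force: 2.4
```

Run:
```python
from h import *
import cv2
s=read_state();print(s["position"],todock(s["position"]),s["force"])
im=capture("wrist");t=capture("top")
cv2.imwrite("pics/w4.png",np.hstack([cv2.resize(im,(400,300)),cv2.resize(t[215:365,300:500],(400,300))])[:,:,::-1])
```

```text
[ 0.43923261 -0.22115473  0.02255833] [-0.27946863  0.0080062 ] [ 0.30826072 -5.67273557  1.3465492 ]
```

View pics/w4.png

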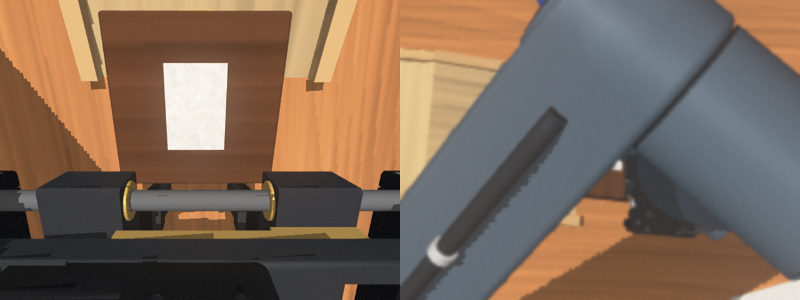

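Case is aligned with its nose on the ramp, about 6 mm left of the channel's middle. I'll keep pushing.

>>> drive_tool --motion '[[[12, 1, 0], [0, 0, 0]], [[12, 1, 0], [0, 0, 0]], [[12, 1, 0], [0, 0, 0]], [[12, 1, -1], [0, 0, 0]], [[12, 1, -2], [0, 0, 0]]]'

```text
time_s: 6.5
position: [0.4457, -0.1598, 0.0236]
tcp_rot: [[0.058, 0.998, -0.0], [0.998, -0.058, -0.001], [-0.001, -0.0, -1.0]]
force: [-2.5, -11.0, 6.5]
opening: 0.498
grasp_force: 5.5
```

>>> drive_tool --motion '[[[12, 0, -4], [0, 0, 0]], [[12, 0, -4], [0, 0, 0]], [[12, 0, -4], [0, 0, 0]], [[12, 0, -4], [0, 0, 0]], [[12, 0, -4], [0, 0, 0]]]'

```text
time_s: 7.0
position: [0.4507, -0.1012, 0.0444]
tcp_rot: [[0.057, 0.998, 0.003], [0.998, -0.057, -0.003], [-0.003, 0.003, -1.0]]
force: [-1.1, -8.5, 3.3]
opening: 0.501
grasp_force: 4.4
```

Run:
```python
from h import *
import cv2
s=read_state();print(s["position"],todock(s["position"]),s["force"])
im=capture("wrist");t=capture("side")
cv2.imwrite("pics/w5.png",np.hstack([cv2.resize(im,(400,300)),cv2.resize(t[180:420,180:500],(400,300))])[:,:,::-1])
```

```text
[ 0.45070746 -0.10120496  0.04442678] [-0.15908    0.0028878] [-1.07869827 -8.46416998  3.26179415]
```

View pics/w5.png

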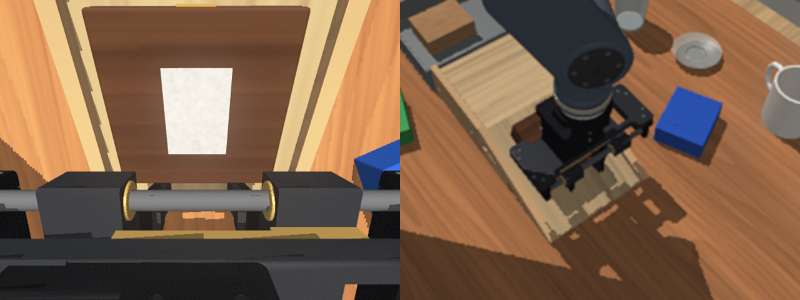

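The case is on the ramp, straight and inside the rails. I'll keep pushing up the slope.

>>> drive_tool --motion '[[[12, 0, -4], [0, 0, 0]], [[12, 0, -4], [0, 0, 0]], [[12, 0, -4], [0, 0, 0]], [[12, 0, -4], [0, 0, 0]], [[12, 0, -4], [0, 0, 0]]]'

```text
time_s: 7.6
position: [0.454, -0.042, 0.0642]
tcp_rot: [[0.058, 0.998, 0.002], [0.998, -0.058, -0.003], [-0.003, 0.003, -1.0]]
force: [-0.8, -10.8, 6.2]
opening: 0.502
grasp_force: 5.5
```

>>> drive_tool --motion '[[[10, 0, -4], [0, 0, 0]], [[10, 0, -4], [0, 0, 0]], [[10, 0, -3], [0, 0, 0]], [[10, 0, 0], [0, 0, 0]], [[10, 0, 0], [0, 0, 0]]]'

```text
time_s: 8.1
position: [0.4544, 0.0101, 0.0743]
tcp_rot: [[0.06, 0.998, -0.003], [0.998, -0.06, 0.001], [0.001, -0.003, -1.0]]
force: [0.1, -0.5, -0.8]
opening: 0.497
grasp_force: 0.6
```

Run:
```python
from h import *
import cv2
s=read_state();print(s["position"],todock(s["position"]),s["force"])
im=capture("wrist");t=capture("side")
cv2.imwrite("pics/w6.png",np.hstack([cv2.resize(im,(400,300)),cv2.resize(t[150:390,160:480],(400,300))])[:,:,::-1])
```

```text
[0.45438274 0.01014532 0.07432943] [-0.04769112  0.0051035 ] [ 0.0543838 -0.4623126 -0.8001888]
```

View pics/w6.png

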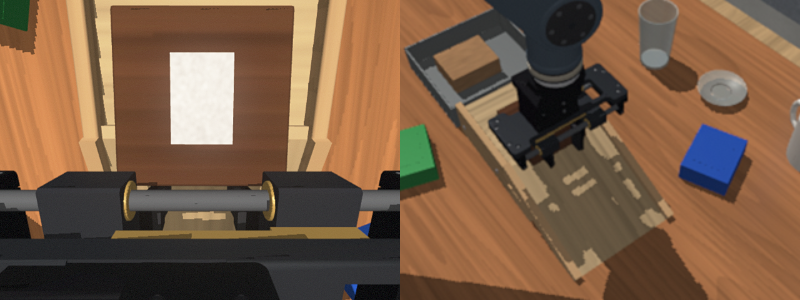

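The case has tipped over the lip and its nose is on the deck; its back edge is still about 40 mm short of the lip. I'll push the rest of the way.

>>> drive_tool --motion '[[[10, 0, 0], [0, 0, 0]], [[10, 0, 0], [0, 0, 0]], [[10, 0, 0], [0, 0, 0]], [[8, 0, 0], [0, 0, 0]], [[8, 0, 0], [0, 0, 0]]]'

```text
time_s: 8.7
position: [0.4583, 0.0559, 0.0745]
tcp_rot: [[0.058, 0.998, -0.0], [0.998, -0.058, -0.0], [-0.0, -0.0, -1.0]]
force: [-0.5, -1.7, -0.8]
opening: 0.504
grasp_force: 0.9
```

>>> drive_tool --motion '[[[6, 0, 0], [0, 0, 0]], [[6, 0, 0], [0, 0, 0]], [[0, 0, 0], [0, 0, 0]], [[0, 0, 0], [0, 0, 0]]]'

```text
time_s: 9.1
position: [0.4593, 0.0673, 0.0746]
tcp_rot: [[0.059, 0.998, 0.0], [0.998, -0.059, 0.0], [0.0, 0.0, -1.0]]
force: [-0.1, 1.3, -0.3]
opening: 0.501
grasp_force: 0.0
```

>>> drive_tool --motion '[[[-15, 0, 0], [0, 0, 0]], [[-20, 0, -20], [0, 0, 0]], [[-30, 0, -40], [0, 0, 0]], [[-30, 0, -30], [0, 0, 0]], [[0, 0, 0], [0, 0, 0]]]'

```text
time_s: 9.6
position: [0.457, -0.0315, 0.1681]
tcp_rot: [[0.063, 0.998, 0.01], [0.998, -0.063, -0.004], [-0.003, 0.01, -1.0]]
force: [0.2, 0.6, -1.1]
opening: 0.502
grasp_force: 0.0
```

Run:
```python
from h import *
import cv2
s=read_state();print(s["position"],todock(s["position"]),s["force"])
np.save("pose.npy",np.c_[s["tcp_rot"],s["position"]])
cv2.imwrite("pics/w7.png",capture("wrist")[:,:,::-1])
```

```text
[ 0.45695745 -0.03149915  0.16814352] [-0.08914128  0.00033111] [ 0.20322869  0.60953967 -1.05350168]
```

View pics/w7.png

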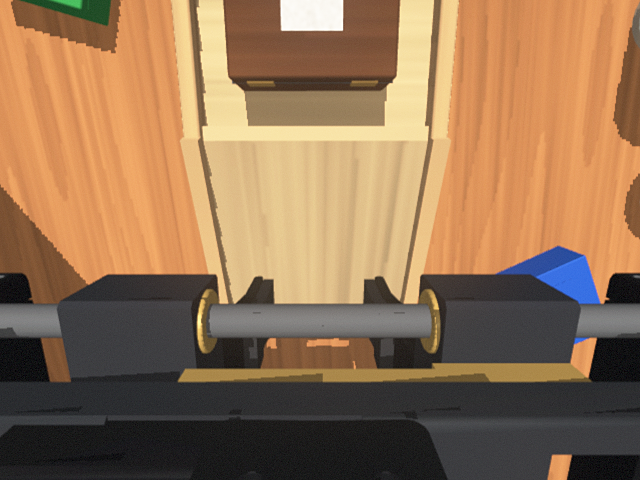

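The case sits on the deck behind the lip. Its rear top edge is at (230–397, ~79), rear bottom at v≈90, and the lip edge at v≈126. I'll check the numbers.

Run:
```python
from h import *
for n,u,v,z in[("lip",315,126,.065),("topL",229,78,.102),("topR",397,80,.102),("bot",316,90,.056),("railL",201,127,.065),("railR",428,127,.065)]:print(n,(todock(wray(u,v,z))*1000).round(1))
```

```text
lip [0.1 2.4]
topL [24.6 52.1]
topR [ 22.6 -46.1]
bot [25.   1.4]
railL [ 0.3 82.2]
railR [ -1.3 -77. ]
```

```bash
python3 -c "
from rig import *
print(hand_in())"
```

```text
the job is handed in; nothing more can be done
None
```

I handed the job in at about 10 s of the 56 s allowed; the call returned no verdict. In the last pictures the carton lies flat in the tub, upside down. The case sits flat and straight on the deck, centred at about dock x = 74 mm with its back edge about 24 mm past the lip. The arm is clear and nothing came near the mug, tumbler or dish.

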